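# Tip the scrap wheel hub into the bin

## Robot

A 7-joint arm with a two-finger parallel gripper is mounted at the origin on the work surface. World frame = base frame: x ahead of the robot, y to its left, z up, the work surface at z = 0. Lengths are in m, angles in rad, forces in N, time in s.
With the tool pointing down it reaches from about 0.425 to 0.925 m from the base axis. Payload 6.8 kg.
Tool frame: the origin (TCP) lies midway between the tips of the shut fingers; the grasp point (between the pads) lies 19 mm behind it (bot.pinch_z is the distance from the TCP to the grasp point, in m); x points along the fingers, y is the direction in which the jaws open and shut, and the axes are right-handed (so a half turn about x gives the same grasp; the last joint's range is limited). The gripper opens to 85 mm and grips with 20 to 120 N. Pads are 22 mm wide; open, the fingers measure 114 mm over their backs; the gripper's body (76 mm by 85 mm) begins 54 mm behind the grasp point. The pads swing forward as they close: fully open they stand 13 mm farther back than shut.
Start: joints at [1.054, 0.477, 0.022, 1.555, -0.011, 1.109, -0.083], TCP at [0.268, -0.619, 0.231] pointing down, gripper open.
Joint ranges: [-2.96, 2.96], [-0.34, 2.1], [-1.41, 1.46], [0.24, 2.44], [-1.37, 4.51], [0.17, 1.92], [-2.96, 2.96]. Speed limits (rad/s): [2.39, 2.39, 3.14, 3.14, 3.14, 3.14, 3.14].

## Interface

Orientations are given as a unit quaternion [w, x, y, z].
In Python, from station import bot gives the robot as it stands. The module is installed in compiled form; this text tells all that it offers.
- The arm moves only by the tool step_arm, never from a script. Its argument "plan" is a list of rows, each a list of 6 numbers: the shift along the tool's x, y, z in units of 40 mm (1.0 is 40 mm), then the turn, a rotation vector about the tool's x, y, z in units of 360 degrees (1.0 is 360 degrees). In form: [[dx, dy, dz, ax, ay, az], ...]. A call has 1 to 8 rows; each row shifts and turns the commanded pose from where the row before left it, along the tool's axes as they then stand; what a row does not reach is not made up. A row lasts 1/8 s, in which the tool goes at most 62.5 mm and 10.7 degrees, less where a joint would pass 70% of its speed; a pose out of reach is approached as far as the arm can. A call with a number of a shift or a turn outside -1 to 1 is refused whole. A call with a gripper value outside its range is refused whole. "fingers" is the closure, from -1 (fully open) to 1 (shut), set as the call begins (left out, the last holds). The fingers move at their own pace and stop on an object; "force" is the grip in N (left out, the last holds). Time passes only in rows, so rows that do not move let the fingers close. It gives the time, the measured TCP pose, the force and the opening at its end, in the units of the state.
- bot.get_obs(): the state, without advancing time (a new reading comes with each control period).
- bot.read_camera(name): name is "scene" or "top" or "wrist"; returns (picture, depth): 400x640x3 uint8, red, green, blue; 400x640 float32, m along the optical axis (not along the pixel's ray), 0 where there is no reading.
- bot.camera_model(name): a dict with "mtx" (3x3 intrinsics, pixels), "origin" and "rotation" of the camera in the world; the wrist camera has in their place "T_tool_cam" (4x4, takes a point from camera to tool coordinates, whose origin is the TCP and whose axes are the tool frame's). Camera axes: x right, y up, looking along -z (the intrinsics and any distortion apply to the point x, -y, -z); pixel columns grow to the right and rows downward; lengths in m; the calibration is good to about 2 mm. A picture is of the moment at which its call begins: read the wrist's pose just before it. camera_model takes no time and is no camera call.
- bot.hand_in(): hands the job in, once; it reports no verdict.
The state is a dict: "t": time; "q": joint angles; "joint_vel": joint speeds; "joint_torque": joint torques, N m; "eef_pos": TCP position; "tool_rot": TCP orientation; "contact_force": force on the tool from outside, world axes, zero at the start; "torque": the same for the moment, N m; "gripper_width": opening from 0.0 (shut) to 1.0 (fully open).
Only numpy, scipy, OpenCV 4.12 (cv2) and the standard library are available. Lean on these libraries where they do the work, as an engineer would, in place of code of your own. Each camera call takes 0.05 s, during which the arm holds its last target.

## Task

The rust-brown wheel hub is scrap and too heavy to lift: slide it along the bench top and tip it over the bench's far edge into the yellow scrap bin that stands there. Leave the clean silver hub and the brass cone standing where they are.

Things in the scene. Friction and masses are not known exactly. Their poses are not given: they have to be found in the camera images.
- scrap_hub_center (a point): The rusty brown cast-iron wheel hub to be scrapped, about 1.7 kg (1.4 to 2.0): a stepped round casting standing on its flange: flange 96 mm diameter and 22 mm thick, on it a central boss 46 mm diameter, 43 mm tall; 65 mm tall in all. The point is on its axis half-way up, 32.5 mm above the bench. It slides on the bench at a sideways force of 6 to 15 N; with its axis 10 mm or more beyond the bench edge it tips over by itself when free.
- clean_hub_center (a point): The good hub, clean silver-grey, not to be moved: a stepped round casting standing on its flange: flange 96 mm diameter and 22 mm thick, on it a central boss 46 mm diameter, 43 mm tall; 65 mm tall in all. The point is on its axis half-way up, 32.5 mm above the bench.
- cone_center (a point): Yellow brass lathe cone, not to be moved: 80 mm diameter at the foot, narrowing to 40 mm at the top, 50 mm tall. The point is on its axis half-way up, 25 mm above the bench.
- bin_lip (a point): Yellow open-topped fixed scrap bin beyond the bench's far edge. The point is the middle of the top of its near wall, 12 mm below the bench top (height 0); x points away from the robot, y along the edge, z up. Bin 270 x 270 mm outside, walls 5 mm, 110 mm deep; the bin's centre is 132 mm in x beyond the point, the bench's straight edge 7 mm before it. From parts to edge the bench is clear; other clutter is over 330 mm to the sides.
Not all that is in view belongs to the job. Leave any blue or turquoise look-alike of the part that bears scrap_hub_center alone.

How it is judged:
At the end, for the whole second after the job is handed in: The rusty hub lies at rest inside the bin, its centre within the bin's walls and at least 20 mm below the rim; the clean hub and the cone are within 20 mm of where they stood (x of scrap_hub_center in the frame of bin_lip between 0.01 and 0.255 m and y of scrap_hub_center in the frame of bin_lip between -0.12 and 0.12 m and z of scrap_hub_center in the frame of bin_lip between -0.115 and -0.02 m and linear speed of scrap_hub below 0.02 m/s and distance of each of clean_hub_center, cone_center from where it was at the start of the episode below 0.02 m); the robot touches nothing.
It fails at once if the rusty hub is lifted more than 25 mm off the bench (height (world z) of scrap_hub_center above 0.0575 m).
It fails at once if the clean hub is moved by more than 20 mm or knocked over (distance of clean_hub_center from where it was at the start of the episode above 0.02 m or angle between clean_hub_center's own z axis and vertical above 0.35 rad).
It fails at once if the cone is moved by more than 20 mm or knocked over (distance of cone_center from where it was at the start of the episode above 0.02 m or angle between cone_center's own z axis and vertical above 0.35 rad).
It also fails if it takes over 40 s, if anything falls off the work surface, if the arm or the gripper's body presses on something with over 40 N, if the wrist force passes 120 N, or if a joint passes its speed limit or range.

## Working session

There is one attempt and no reset: what is moved stays moved. The work goes in short steps, Python scripts to look and compute and a tool call to move; the robot and the scene stay as the last step left them, time stands still between calls to the robot, and variables do not carry over. Pictures are saved under pics/ and viewed, and the job is handed in when it is done.

Besides the shell and the picture viewer there is one more tool, called after "Request:" by a JSON object that holds its "op" and its "data", one argument or row to a line. step_arm: Moves the arm, as the interface text tells. Shifts and turns lie within -1 to 1; 1 stands for 40 mm of shift or 360 degrees of turn. Its arguments: {"type":"object","properties":{"plan":{"type":"array"},"fingers":{"type":"number"},"force":{"type":"number"}},"required":["plan"]}

```bash
mkdir -p pics; cat > h.py <<'E'
import numpy as np,cv2
from station import bot
def cam(n):
    o=bot.get_obs(); m=bot.camera_model(n); p,d=bot.read_camera(n); return o,m,p,d
def world(m,d,u,v):
    K=np.array(m['mtx']);z=d
    x=(u-K[0,2])/K[0,0]*z;y=(v-K[1,2])/K[1,1]*z
    P=np.stack([x,-y,-z],-1)
    return P@np.array(m['rotation']).T+np.array(m['origin'])
def ray(m,u,v,h):
    o=np.array(m['origin']);p=world(m,np.array(1.0),np.array(float(u)),np.array(float(v)))-o
    return o+p*(h-o[2])/p[2]
E
python3 - <<'E'
from h import *
for n in ('top','scene'):
    o,m,p,d=cam(n); cv2.imwrite(f'pics/{n}0.png',p[:,:,::-1]); np.savez(f'{n}0.npz',p=p,d=d); print(n,m)
print(o)
E
```

```text
top {'mtx': array([[492.09681749,   0.        , 321.5435371 ],
       [  0.        , 492.09681749, 201.8055898 ],
       [  0.        ,   0.        ,   1.        ]]), 'origin': array([0.36034178, 0.07829992, 0.97721982]), 'rotation': array([-0.69847609, -0.04841883,  0.07067202,  0.71048732])}
scene {'mtx': array([[365.30637714,   0.        , 314.94440851],
       [  0.        , 365.30637714, 202.35658817],
       [  0.        ,   0.        ,   1.        ]]), 'origin': array([1.17513432, 0.10146979, 0.54095762]), 'rotation': array([0.59881732, 0.31675777, 0.33261549, 0.65608633])}
{'t': 0.05, 'q': array([ 1.05392117,  0.47778949,  0.02232249,  1.55642576, -0.01149369,
        1.10929147, -0.08309941]), 'joint_vel': array([-0.00173072, -0.00073429,  0.0013689 , -0.00157337,  0.00024303,
        0.00066726, -0.00040369]), 'joint_torque': array([ 3.28673043e-03, -5.98310030e+01,  1.61514524e+00, -2.82255310e+01,
        1.27938882e-02,  5.23057781e-03, -2.69042363e-05]), 'eef_pos': array([ 0.26806969, -0.61885875,  0.23034334]), 'tool_rot': array([-0.14292632, -0.6922127 , -0.14414109,  0.69255829]), 'contact_force': array([-0.29661096,  0.72492666, -0.85360644]), 'torque': array([-4.51233993e-03,  1.91338434e-02,  9.65561672e-05]), 'gripper_width': 1.003108444504032}
```

```bash
sed -i "s/^from station/from scipy.spatial.transform import Rotation as R\nfrom station/; s/np.array(m\['rotation'\]).T/R.from_quat(m['rotation'],scalar_first=True).as_matrix().T/" h.py
python3 - <<'E'
from h import *
print(R.from_quat([-0.14292632, -0.6922127 , -0.14414109,  0.69255829],scalar_first=True).as_matrix().round(3))
E
```

```text
[[-0.001  0.398 -0.918]
 [ 0.002 -0.918 -0.398]
 [-1.    -0.002  0.   ]]
```

View pics/top0.png

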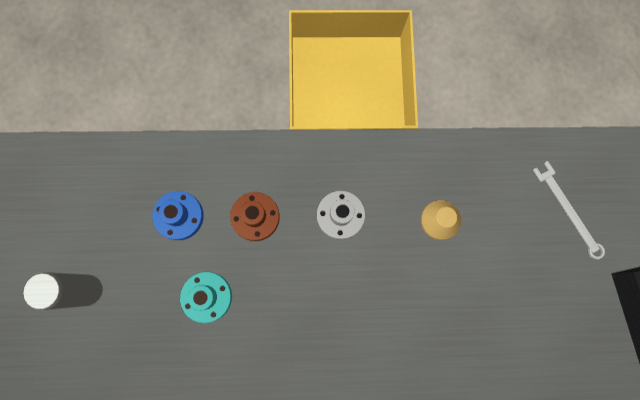

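View pics/scene0.png

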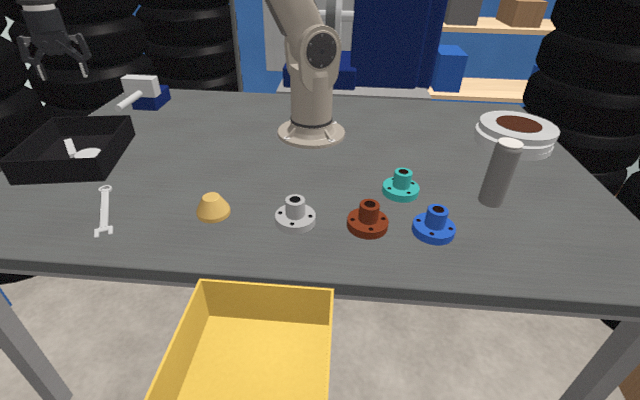

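Top view: the rust hub is at about (254,215), with blue (177,215), turquoise (205,297) and silver (341,214) look-alikes. The cone is at (441,219), and the bin's near wall is at row ~128, columns 291–417. In the scene view the rust hub is at (368,218). Next I'll measure positions and take a close crop.

```bash
python3 - <<'E'
from h import *
m=bot.camera_model('top');f=np.load('top0.npz');p,d=f['p'],f['d']
hsv=cv2.cvtColor(p,cv2.COLOR_RGB2HSV)
V,U=np.mgrid[:400,:640];W=world(m,d,U,V)
def blob(c,h,zc=None):
    u,v=c
    win=(abs(U-u)<38)&(abs(V-v)<38)&(d>0)&(W[...,2]>0.008)
    n,l,s,cc=cv2.connectedComponentsWithStats(win.astype(np.uint8)); k=l[v+15,u] or 1
    M=l==k; Z=W[M]
    fl=Z[(Z[:,2]>0.012)&(Z[:,2]<0.03)];tp=Z[Z[:,2]>h-0.008]
    def circ(a):
        (c,r)=cv2.minEnclosingCircle(a[:,:2].astype(np.float32)); return np.round(c,4),round(r,4)
    print(c,hsv[v+15,u],'all',circ(Z),'top',circ(tp),'zmax',Z[:,2].max().round(4),'flz',np.median(fl[:,2]).round(4))
blob((254,215),.065);blob((341,214),.065);blob((441,219),.05);blob((177,215),.065);blob((205,297),.065)
for uv in [(291,128),(416,128)]: print('bin near',ray(m,*uv,-.012).round(4))
for uv in [(200,131),(250,131),(450,129)]: print('edge',ray(m,*uv,0).round(4))
for uv in [(150,150),(300,260),(500,150)]: print('bench z',W[uv[1],uv[0]].round(4))
cv2.imwrite('pics/crop.png',cv2.resize(p[175:345,130:480,::-1],None,fx=2,fy=2,interpolation=cv2.INTER_CUBIC))
# near wall depth points
M=(hsv[...,0]>18)&(hsv[...,0]<32)&(hsv[...,1]>120)&(V<135); 
Z=W[M]; r=Z[(Z[:,2]>-.03)]; print('rim',r.min(0),r.max(0), 'floor z',np.median(Z[:,2]))
E
```

```text
(254, 215) [  9 160 147] all (array([0.4982, 0.1793]), 0.0482) top (array([0.4982, 0.1783]), 0.0231) zmax 0.0703 flz 0.0209
(341, 214) [ 25   8 186] all (array([0.4981, 0.0093]), 0.0482) top (array([0.4983, 0.0096]), 0.023) zmax 0.0721 flz 0.021
(441, 219) [ 20 131 187] all (array([ 0.4862, -0.1916]), 0.0399) top (array([ 0.4861, -0.191 ]), 0.0244) zmax 0.0536 flz 0.0209
(177, 215) [108 158 198] all (array([0.5021, 0.3295]), 0.0484) top (array([0.5023, 0.3292]), 0.0232) zmax 0.0702 flz 0.021
(205, 297) [ 87 139 193] all (array([0.3437, 0.2713]), 0.0482) top (array([0.3445, 0.2715]), 0.0233) zmax 0.0689 flz 0.021
bin near [ 0.6859  0.1062 -0.012 ]
bin near [ 0.6833 -0.1567 -0.012 ]
edge [0.6773 0.2922 0.    ]
edge [0.6763 0.1901 0.    ]
edge [ 0.6765 -0.2251  0.    ]
bench z [ 0.6391  0.3932 -0.0033]
bench z [ 0.4108  0.0906 -0.0026]
bench z [ 0.631  -0.328  -0.0028]
rim [ 0.36034178 -0.16132497 -0.02999834] [0.95690772 0.10907001 0.97721982] floor z -0.12153861443976288
```

View pics/crop.png

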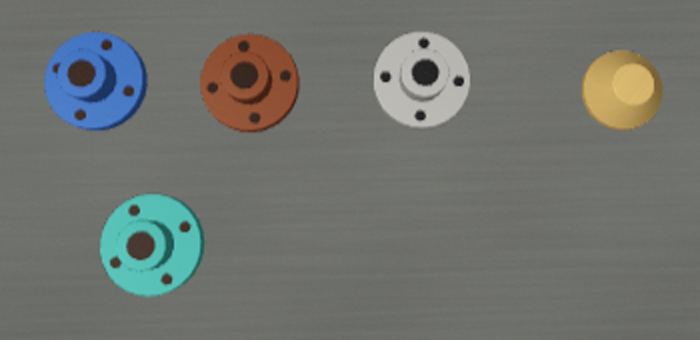

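Of rust (254,215), blue (177,215), turquoise (205,297) and silver (341,214), the crop confirms that rust-brown is the hub at (254,215).

| Item | Measured | Check |
|---|---|---|
| Rust hub axis | (0.498, 0.179) | radii 48 and 23 mm match |
| Clean hub | (0.498, 0.009) | – |
| Cone | (0.486, -0.191) | – |
| Bin lip | (0.684, -0.026) | width 0.27 m matches |
| Bench edge | x ≈ 0.677 | – |

Plan: hold the boss with the jaws along y and drag it forward, passing in front of the clean hub. Then move over to y ≈ -0.02, carry on past the edge and release. The first move is the turn of about 23° and the travel.

Request:
{"op": "step_arm", "data": {
  "plan": [
    [0,0,0,0.0217,0,0],
    [0,0,0,0.0217,0,0],
    [0,0,0,0.0217,0,0],
    [0,-0.8,-0.9,0,0,0],
    [0,-0.8,-0.9,0,0,0],
    [0,-0.9,-0.9,0,0,0],
    [0,-1,-0.9,0,0,0],
    [0,-1,-0.9,0,0,0]
  ],
  "fingers": -1,
  "force": 80
}}

```text
t: 1.1
eef_pos: [0.4492, -0.4379, 0.2309]
tool_rot: [0.0, -0.707, -0.0, 0.707]
contact_force: [0.9, -0.3, -0.0]
gripper_width: 1.002
```

Request:
{"op": "step_arm", "data": {
  "plan": [
    [0,-1,-0.15,0,0,0],
    [0,-1,-0.15,0,0,0],
    [0,-1,-0.15,0,0,0],
    [0,-1,-0.15,0,0,0],
    [0,-1,-0.15,0,0,0],
    [0,-1,-0.15,0,0,0],
    [0,-1,-0.15,0,0,0],
    [0,-1,-0.15,0,0,0]
  ]
}}

```text
t: 2.1
eef_pos: [0.4962, -0.1181, 0.2311]
tool_rot: [0.0, -0.707, 0.0, 0.707]
contact_force: [1.0, -1.3, 0.2]
gripper_width: 0.999
```

Request:
{"op": "step_arm", "data": {
  "plan": [
    [0,-1,0,0,0,0],
    [0,-1,0,0,0,0],
    [0,-1,0,0,0,0],
    [0,-1,0,0,0,0],
    [0,-1,0,0,0,0],
    [0,-1,0,0,0,0],
    [0,-1,0,0,0,0],
    [0,0,0,0,0,0]
  ]
}}

```text
t: 3.1
eef_pos: [0.4957, 0.1643, 0.2311]
tool_rot: [-0.001, -0.707, -0.003, 0.707]
contact_force: [-0.4, -0.5, 0.2]
gripper_width: 0.998
```

Request:
{"op": "step_arm", "data": {
  "plan": [
    [0.5,-0.36,-0.06,0,0,0],
    [0.7,0,0,0,0,0],
    [0.8,0,0,0,0,0],
    [0.8,0,0,0,0,0],
    [0,0,0,0,0,0]
  ]
}}

```text
t: 3.72
eef_pos: [0.4972, 0.1729, 0.1171]
tool_rot: [-0.0, -0.705, 0.001, 0.709]
contact_force: [-0.6, -0.5, 1.0]
gripper_width: 0.999
```

```bash
python3 - <<'E'
from h import *
for n in ('top','wrist'):
    o,m,p,d=cam(n); cv2.imwrite(f'pics/{n}1.png',p[:,:,::-1])
print(o['eef_pos'],o['tool_rot'])
T=np.array(m['T_tool_cam']);K=np.array(m['mtx'])
V,U=np.mgrid[:400,:640]
P=np.stack([(U-K[0,2])/K[0,0]*d,-(V-K[1,2])/K[1,1]*d,-d],-1)@T[:3,:3].T+T[:3,3]
W=P@R.from_quat(o['tool_rot'],scalar_first=True).as_matrix().T+o['eef_pos']
h=cv2.cvtColor(p,cv2.COLOR_RGB2HSV);M=((h[...,0]<14)&(h[...,1]>100)&(d>0))
Z=W[M];print(len(Z))
for a in (Z[(Z[:,2]>.012)&(Z[:,2]<.03)],Z[(Z[:,2]>.057)&(Z[:,2]<.075)]):
    if len(a): print(cv2.minEnclosingCircle(a[:,:2].astype(np.float32)),np.median(a[:,2]))
E
```

```text
[0.4984128  0.17378761 0.11878765] [-4.67869819e-05 -7.06333470e-01  8.54286456e-04  7.07878730e-01]
11731
((0.4804537296295166, 0.2486231029033661), 0.12125827372074127) 0.022369925971423524
((0.5000098943710327, 0.24684128165245056), 0.09333807975053787) 0.06549448397636784
```

View pics/wrist1.png

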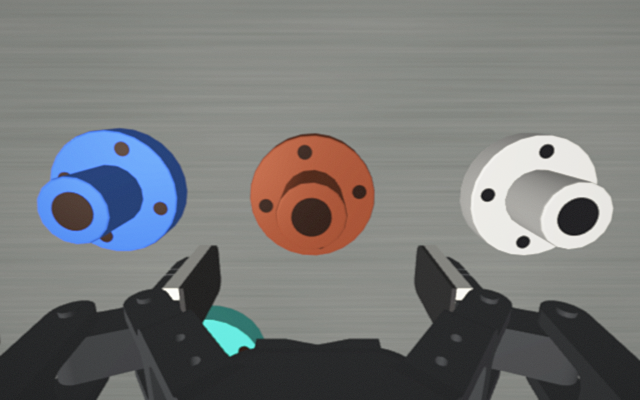

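The wrist view shows the rust hub at (312,195) between the open fingers, with its boss top at (311,213), blue to the left and silver to the right. My mask picked up the blue hub's brown hole, so I'll measure again using only the central columns.

```bash
cat > w.py <<'E'
from h import *
o,m,p,d=cam('wrist')
print(o['t'],o['eef_pos'],o['tool_rot'])
T=np.array(m['T_tool_cam']);K=np.array(m['mtx'])
V,U=np.mgrid[:400,:640]
P=np.stack([(U-K[0,2])/K[0,0]*d,-(V-K[1,2])/K[1,1]*d,-d],-1)@T[:3,:3].T+T[:3,3]
W=P@R.from_quat(o['tool_rot'],scalar_first=True).as_matrix().T+o['eef_pos']
h=cv2.cvtColor(p,cv2.COLOR_RGB2HSV);M=((h[...,0]<14)&(h[...,1]>100)&(d>0)&(abs(U-312)<75)&(V<270))
Z=W[M]
for a in (Z[(Z[:,2]>.012)&(Z[:,2]<.03)],Z[(Z[:,2]>.06)&(Z[:,2]<.072)]):
    if len(a): print(len(a),cv2.minEnclosingCircle(a[:,:2].astype(np.float32)),np.median(a[:,2]))
E
python3 w.py
```

```text
3.825 [0.49929405 0.17441017 0.11987497] [-2.92526674e-04  7.07143486e-01 -4.62308257e-04 -7.07069863e-01]
7155 ((0.49769267439842224, 0.176873117685318), 0.047954462468624115) 0.022378536693231574
3745 ((0.49747613072395325, 0.17647039890289307), 0.0230477973818779) 0.06550151538780516
```

The wrist view puts the axis at (0.4975, 0.177), within 2 mm of the top camera. Descending to TCP z ≈ 0.03.

Request:
{"op": "step_arm", "data": {
  "plan": [
    [0.6,-0.06,0.04,0,0,0],
    [0.7,0,0,0,0,0],
    [0.6,0,0,0,0,0],
    [0.33,0,0,0,0,0],
    [0,0,0,0,0,0],
    [0,0,0,0,0,0]
  ]
}}

```text
t: 4.62
eef_pos: [0.4982, 0.1777, 0.0312]
tool_rot: [-0.0, 0.708, 0.0, -0.706]
contact_force: [0.8, 0.5, -0.3]
gripper_width: 1.003
```

Close on the boss, with moderate force.

Request:
{"op": "step_arm", "data": {
  "plan": [
    [0,0,0,0,0,0],
    [0,0,0,0,0,0],
    [0,0,0,0,0,0],
    [0,0,0,0,0,0],
    [0,0,0,0,0,0],
    [0,0,0,0,0,0]
  ],
  "fingers": 1,
  "force": 60
}}

```text
t: 5.38
eef_pos: [0.4976, 0.1776, 0.0309]
tool_rot: [-0.0, 0.707, -0.0, -0.707]
contact_force: [-1.5, -1.8, 7.1]
gripper_width: 0.519
```

Request:
{"op": "step_arm", "data": {
  "plan": [
    [0,0,-0.2,0,0,0],
    [0,0,-0.4,0,0,0],
    [0,0,-0.45,0,0,0],
    [0,0,-0.45,0,0,0],
    [0,0,-0.45,0,0,0],
    [0,0,-0.45,0,0,0],
    [0,0,-0.4,0,0,0],
    [0,0,0,0,0,0]
  ]
}}

```text
t: 6.38
eef_pos: [0.6047, 0.1793, 0.0305]
tool_rot: [-0.001, -0.704, -0.0, 0.71]
contact_force: [-14.9, 2.3, 15.2]
gripper_width: 0.522
```

```bash
python3 - <<'E'
from h import *
o,m,p,d=cam('top'); cv2.imwrite('pics/top2.png',p[:,:,::-1]);print(o['eef_pos'],o['contact_force'])
E
```

```text
[0.60469358 0.17930584 0.03047425] [-14.93678601   2.28626235  15.2026581 ]
```

View pics/top2.png

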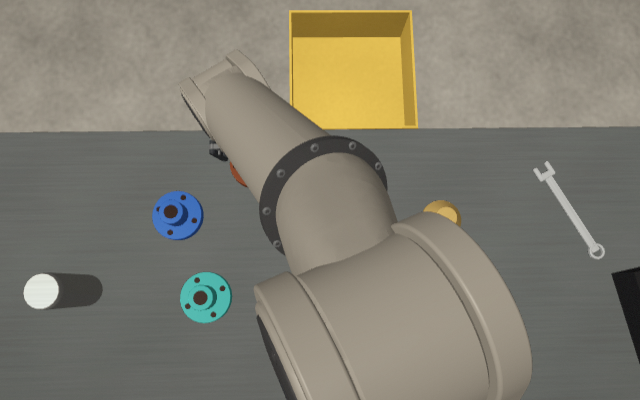

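The top view shows the rust hub, partly hidden at about (238,172), moving with the gripper. Blue and turquoise haven't moved. Now sideways to y ≈ -0.022 in front of the clean hub.

Request:
{"op": "step_arm", "data": {
  "plan": [
    [-0.02,0.2,-0.1,0,0,0],
    [0,0.4,-0.1,0,0,0],
    [0,0.5,-0.05,0,0,0],
    [0,0.5,0,0,0,0],
    [0,0.5,0,0,0,0],
    [0,0.5,0,0,0,0],
    [0,0.5,0,0,0,0],
    [0,0.5,0,0,0,0]
  ]
}}

```text
t: 7.42
eef_pos: [0.6191, 0.0376, 0.0309]
tool_rot: [-0.001, 0.707, 0.003, -0.707]
contact_force: [1.2, 9.9, -2.7]
gripper_width: 0.519
```

Request:
{"op": "step_arm", "data": {
  "plan": [
    [0,0.5,0,0,0,0],
    [0,0.5,0,0,0,0],
    [0,0.4,0,0,0,0],
    [0,0,0,0,0,0]
  ]
}}

```text
t: 7.92
eef_pos: [0.6192, -0.0224, 0.0307]
tool_rot: [0.0, -0.707, -0.0, 0.707]
contact_force: [1.8, 1.4, -2.4]
gripper_width: 0.521
```

```bash
python3 - <<'E'
from h import *
o,m,p,d=cam('scene'); cv2.imwrite('pics/sc3.png',p[:,:,::-1]);print(o['eef_pos'],o['contact_force'])
E
python3 w.py
```

```text
[ 0.61916258 -0.02239883  0.03069477] [ 1.82335674  1.43237319 -2.42064396]
7.975 [ 0.61915922 -0.02235547  0.03067801] [ 1.43806032e-04 -7.07025826e-01 -6.68082954e-05  7.07187709e-01]
9577 ((0.6349862217903137, -0.019886333495378494), 0.04031054303050041) 0.022671180749958074
3051 ((0.6276251673698425, -0.02356221154332161), 0.020797595381736755) 0.06540319239412694
```

View pics/sc3.png

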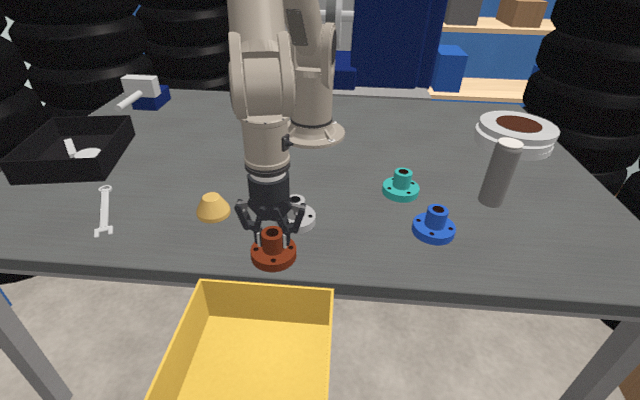

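The scene view shows the rust hub at (273,250), upright in the jaws and in line with the bin. Silver (295,212) and the cone (213,207) haven't moved. The hub axis is about 6 mm ahead of the TCP, at x ≈ 0.626. Next I drag it about 85 mm past the edge.

Request:
{"op": "step_arm", "data": {
  "plan": [
    [0,0,-0.2,0,0,0],
    [0,0,-0.35,0,0,0],
    [0,0,-0.35,0,0,0],
    [0,0,-0.35,0,0,0],
    [0,0,-0.35,0,0,0],
    [0,0,-0.3,0,0,0],
    [0,0,-0.2,0,0,0],
    [0,0,0,0,0,0]
  ]
}}

```text
t: 9.02
eef_pos: [0.7001, -0.0232, 0.029]
tool_rot: [-0.0, -0.704, 0.001, 0.71]
contact_force: [-5.5, 0.7, -3.3]
gripper_width: 0.524
```

```bash
python3 - <<'E'
from h import *
o,m,p,d=cam('scene'); cv2.imwrite('pics/sc4.png',p[:,:,::-1]);print(o['eef_pos'],o['contact_force'])
E
python3 w.py
```

```text
[ 0.70011227 -0.02323567  0.0289815 ] [-5.5340961   0.69355047 -3.32658135]
9.075 [ 0.70011754 -0.02325364  0.02902677] [-4.17743560e-04 -7.04588224e-01  5.88145004e-04  7.09616033e-01]
8859 ((0.7139343023300171, -0.021024957299232483), 0.039627816528081894) 0.019055283538438484
2877 ((0.7088727951049805, -0.024248668923974037), 0.02076435461640358) 0.0627289619004762
```

View pics/sc4.png

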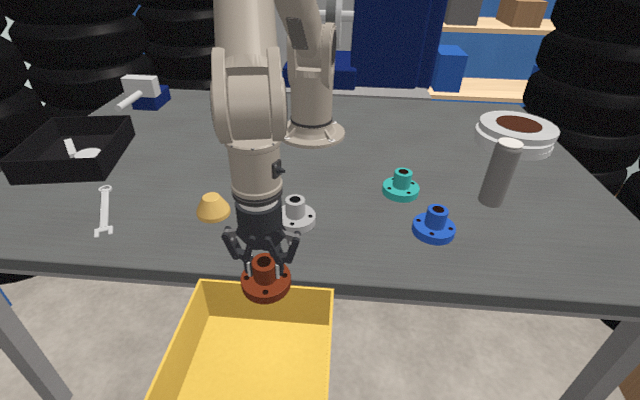

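The hub at (265,275) overhangs the edge: its axis is at x ≈ 0.706, about 29 mm past the edge, and it has begun to lean forward. Releasing it.

Request:
{"op": "step_arm", "data": {
  "plan": [
    [0,0,0,0,0,0],
    [0,0,0,0,0,0],
    [0,0,0,0,0,0],
    [0,0,0,0,0,0],
    [0,0,0,0,0,0],
    [0,0,0,0,0,0]
  ],
  "fingers": -1
}}

```text
t: 9.88
eef_pos: [0.7033, -0.0227, 0.0309]
tool_rot: [-0.0, 0.707, -0.0, -0.707]
contact_force: [-0.0, -0.7, -0.3]
gripper_width: 0.998
```

```bash
python3 - <<'E'
from h import *
o,m,p,d=cam('scene'); cv2.imwrite('pics/sc5.png',p[:,:,::-1]);print(o['eef_pos'],o['contact_force'])
E
```

```text
[ 0.7032878  -0.02272084  0.03091598] [-0.00331086 -0.70824133 -0.33276902]
```

View pics/sc5.png

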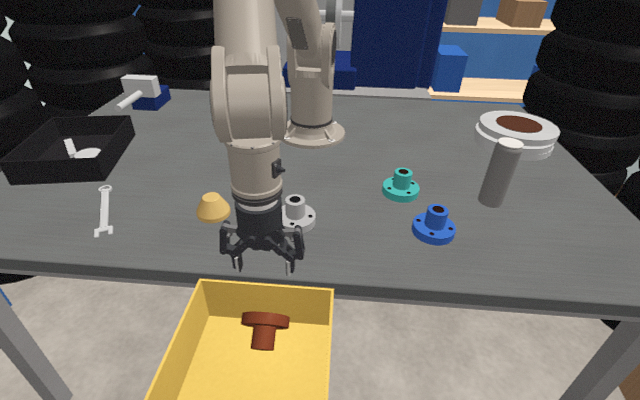

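The hub has tipped into the bin and lies at about (265,332). Now I raise the arm straight up and verify.

Request:
{"op": "step_arm", "data": {
  "plan": [
    [-0.5,0,0,0,0,0],
    [-0.8,0,0,0,0,0],
    [-0.9,0,0,0,0,0],
    [-0.9,0,0,0,0,0],
    [-0.9,0,0,0,0,0],
    [0,0,0,0,0,0],
    [0,0,0,0,0,0],
    [0,0,0,0,0,0]
  ]
}}

```text
t: 10.92
eef_pos: [0.7025, -0.0228, 0.1899]
tool_rot: [0.0, -0.706, 0.0, 0.708]
contact_force: [0.1, -1.1, 0.5]
gripper_width: 0.997
```

```bash
python3 - <<'E'
from h import *
pr=None
for k in range(2):
    o,m,p,d=cam('scene')
    V,U=np.mgrid[:400,:640];W=world(m,d,U,V);h=cv2.cvtColor(p,cv2.COLOR_RGB2HSV)
    M=(h[...,0]<14)&(h[...,1]>120)&(d>0)&(V>280)&(U>190)&(U<335);Z=W[M];Z=Z[Z[:,0]>.6]
    print(o['t'],len(Z),'lo',np.percentile(Z,2,0).round(3),'hi',np.percentile(Z,98,0).round(3),'med',np.median(Z,0).round(4))
    if k==0: q=p
print('scene pixel diff in bin',np.abs(p[280:].astype(int)-q[280:]).max(), o['contact_force'])
cv2.imwrite('pics/sc6.png',p[:,:,::-1])
# clean hub & cone shift vs start in the scene view
f=np.load('scene0.npz')
a=f['p']
for n,(x0,x1,y0,y1) in dict(hub=(272,320,190,234),cone=(190,236,188,224)).items():
    s=p[y0-6:y1+6,x0-6:x1+6];t=a[y0:y1,x0:x1]
    r=cv2.matchTemplate(s,t,cv2.TM_CCOEFF_NORMED);_,mx,_,l=cv2.minMaxLoc(r);print(n,mx,'shift px',l[0]-6,l[1]-6)
E
```

```text
10.925 1155 lo [ 0.729 -0.062 -0.09 ] hi [ 0.78   0.019 -0.031] med [ 0.7505 -0.0196 -0.0627]
10.975 1154 lo [ 0.728 -0.062 -0.091] hi [ 0.78   0.019 -0.031] med [ 0.7506 -0.0199 -0.0625]
scene pixel diff in bin 28 [ 0.48806925  0.17610527 -0.10868827]
hub 0.9061813950538635 shift px 0 0
cone 0.8846502304077148 shift px 0 0
```

View pics/sc6.png

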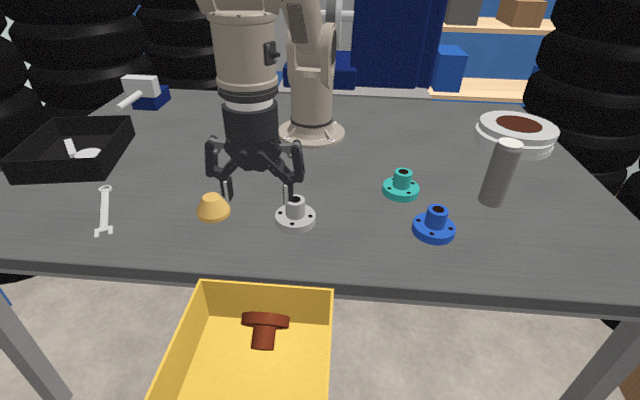

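The hub at (265,330) hasn't moved between pictures about 1 s apart. It spans x 0.73–0.78, y -0.06 to 0.02 and z -0.09 to -0.03, which is inside the bin. Silver and cone show zero pixel shift, and the gripper is clear. Handing in.

```bash
python3 -c "
from station import bot
print(bot.hand_in())"
```

```text
the job is handed in; nothing more can be done
None
```

The rusty hub is in the scrap bin and the job is handed in at about 11 s of the 40 s allowed; `hand_in` gave no verdict. I gripped the hub by its boss and slid it along the bench, passing in front of the clean hub. I released it with its axis about 29 mm beyond the edge, and it tipped in by itself.

**Last checks:**
- **Rusty hub:** it hasn't moved between pictures about 1 s apart. Its visible surface is centred about 66 mm past the bin lip, 6 mm off the middle in y and about 50 mm below the rim. That is the visible surface, not the exact axis point.
- **Clean hub and cone:** both show zero pixel shift in the scene view. The match scores were 0.91 and 0.88, possibly because the gripper overlaps them in that picture.
- **Robot:** the gripper is open and raised clear, with no contact force beyond sensor noise.

**What disagreed:**
- One early wrist-camera measurement was wrong because the colour mask also picked up the blue hub's hole. I redid it, and it then agreed with the top camera to about 2 mm.
- In the grip, the hub sat about 6 mm ahead of the tool centre, and I allowed for that when choosing where to release.

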